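# Load the drying tray and hold the box lid open

### The arm

A 6-joint arm with a two-finger parallel gripper is mounted at the origin on a cart in front of the work surface, level with it; the furniture and walls round the work are solid. World frame = base frame: x ahead of the robot, y to its left, z up, the work surface at z = 0. Lengths are in m, angles in rad, forces in N, time in s.
With the tool pointing down it reaches from about 0.35 to 0.85 m from the base axis. Payload 8.1 kg.
Tool frame: the origin (TCP) lies between the finger pads, 19 mm behind the fingertips; this is the grasp point; z points along the fingers, y is the line along which they close (so a half turn about z gives the same grasp; the last joint's range is limited). The gripper opens to 93 mm and grips with 3 to 60 N. Pads are 15 mm wide; open, the fingers measure 128 mm over their backs; the gripper's body (75 mm by 188 mm) begins 65 mm behind the grasp point.
Start: joints at [-1.195, 0.13, 1.488, -0, 1.523, -0.085], TCP at [0.267, -0.537, 0.237] pointing down, gripper open.
Joint ranges: [-2.96, 2.96], [-0.89, 2.26], [0.02, 2.5], [-1.34, 4.48], [0, 2.73], [-2.66, 2.66]. Speed limits (rad/s): [2.39, 2.39, 2.79, 3.14, 3.14, 3.14].

### API

Orientations are given as a unit quaternion [x, y, z, w].
In Python, from bench import robot, optics gives the robot as it stands.
- The arm moves only by the shell command python3 -m creep 'ROWS' [OPENING] [FORCE]. ROWS is a JSON object whose key "segments" holds a list of rows, 1 to 5 of them, each of 4 numbers: dx, dy, dz in shares of 1 m (1.0 is 1 m), then a turn about the tool's z in a scale on which 1.0 is pi rad; each row shifts and turns the commanded pose from where the row before left it, along the tool's axes as they then stand; what a row does not reach is not made up. A row lasts 1/12 s, in which the tool goes at most 0.0417 m and 0.125 rad, less where a joint would pass 70% of its speed; a pose out of reach is approached as far as the arm can. OPENING is the finger opening in m, set as the command begins (- or left out keeps the last). The fingers move at their own pace and stop on an object; FORCE is the grip in N (left out, the last holds). Time passes only in rows, so rows that do not move let the fingers close. It prints the time, the measured TCP pose, the force, the opening and the grip force at its end. Shift and turn numbers lie between -1 and 1, and a call with a number outside is refused. Input that does not fit is refused with a message, and nothing moves.
- robot.observe(): the state, without advancing time (a new reading comes with each control period).
- optics.grab_frame(name): name is "scene" or "top" or "wrist"; returns a dict with "img" (480x640x3 uint8, red, green, blue), "fov_y" (degrees; the focal length in pixels is half the picture's height over the tangent of half this angle, whatever the lens; pixels are square), "cx", "cy" (the principal point, pixels), "eye" and "orientation" of the camera in the world; the wrist camera has in their place "mount" (4x4, takes a point from camera to tool coordinates, whose origin is the TCP and whose axes are the flange's). Camera axes: x right, y up, looking along -z (the intrinsics and any distortion apply to the point x, -y, -z); pixel columns grow to the right and rows downward; lengths in m; the calibration is good to about 2 mm. A picture is of the moment at which its call begins: read the wrist's pose just before it. There is no depth.
- robot.close_job(): hands the job in; it is judged then, once.
Trained networks look in a picture, given as the dict that the camera call returned (one of the last four; its "shot" number tells which), for a name from the list of things; names that differ only in an ending like _2 or _b are one class to them, and where a whole thing is asked for, a point or a joint stands for the part that bears it (a point fixed in the world has none). Each returns a list of dicts, best first, with "score" (0 to 1); they miss things now and then, are a little off and sometimes report something else, mostly with a low value. They report only what shows in the picture. A call takes as long as a camera call.
- optics.boxes_of(picture, thing): "at" ([row, column] in pixels, amid what is visible of it).
- optics.outline_of(picture, thing): "mask" (480x640 bool, what is visible of it) and "at" ([row, column] in pixels, amid what is visible of it).
The state is a dict: "clock": time; "q": joint angles; "qvel": joint speeds; "joint_efforts": joint torques, N m; "position": TCP position; "tool_rot": TCP orientation; "wrist_force": force on the tool from outside, world axes, zero at the start; "torque": the same for the moment, N m; "grip_width": finger opening in m; "grip_force": force on a finger pad.
Only numpy, scipy, OpenCV 4.12 (cv2) and the standard library are available. Lean on these libraries where they do the work, as an engineer would, in place of code of your own. Each camera call takes 0.05 s, during which the arm holds its last target. There are 200 camera calls.

### The job

Lay the brush flat in the tray's green compartment and the spatula flat in its white compartment, each with its handle towards the tray's black pull tab and its head away from it. Then take the orange handle of the drying box's blue lid, lift the lid to 60 degrees from shut (the middle of the green stretch of the gauge) and keep holding it still there, so that the tray can be put in: the lid falls shut by itself, so finish while still holding it by the handle, not letting go. Do not let the tools drop through the air, and leave the other things on the bench alone.

Things in the scene. Friction and masses are not known exactly. Their poses are not given: they have to be found in the camera images.
- lid (a joint): opening angle of the drying box's blue lid, rad: 0 = shut (level), 1.047 = 60 degrees, 1.5 = stop. Weight and a light spring close it (about 1 to 2 N at the handle, always towards shut); it never stays open by itself
- drying_box: white box, 136 (x) by 190 (y) by 80 high, with a blue lid hinged along its far (+x) top edge; fixed to the bench. Origin: centre of its underside, +x away from the handle side, z up. A thin steel gauge arc with a green stretch (54 to 66 degrees) stands at its +y side (look only, cannot be touched)
- lid_hinge (a point): midpoint of the lid's hinge line, 68 mm behind (+x) the box's centre and 80 mm above its underside; the hinge line runs along the box's y. Opening moves the front edge up and then back
- handle_grip (a point): point on the centre line of the orange grip, a solid block 30 wide (box y), 14 thick, sticking 44 mm straight out of the lid's front edge. This point is 28 mm in front of the edge, 166 mm from the hinge line, 84 mm above the bench when shut, with free air below. Pinched by its side faces (30 apart) the grip can turn between the pads while the gripper stays upright
- tray: loose steel tray, 166 (x) by 116 (y), 0.6 kg, standing on the bench; floor 4 thick, walls and middle divider 10 high in all (6 above the floor) and 4 thick. Two compartments along x, 158 by 52 inside: green floor at +y, white floor at -y. Black pull tab sticks 22 mm out at the -x end. Origin: centre of its underside
- green_comp (a point): centre of the green compartment's floor (for the brush), 28 mm to +y of the tray's centre, 4 mm above the bench; heads go towards the tray's +x
- white_comp (a point): centre of the white compartment's floor (for the spatula), 28 mm to -y of the tray's centre, 4 mm above the bench; heads go towards the tray's +x
- brush: small flat brush with a pale wooden handle, brass ferrule and black head, 130 mm long, 45 g, flat along its own x: origin = centre of its underside, +x towards the head. Flat-sided handle from x = -64 to +16 mm (16 wide in y, z 0 to 18); the head is up to 24 wide. Starts lying flat on the bench; the two tools may swap spots
- brush_grip (a point): point in the brush's handle where to pinch it across, 15 mm behind its mid-length, 9 mm above its underside
- brush_tip (a point): far end of the brush's head, 65 mm ahead of its mid-length, 9 mm above its underside
- spatula: lab spatula with a red handle and a flat steel blade, 130 mm long, 45 g, flat along its own x: origin = centre of its underside, +x towards the head. Flat-sided handle from x = -64 to +16 mm (14 wide in y, z 0 to 18); the thin shaft and the blade (18 wide) follow, 6 mm or more above the underside. Starts lying flat on the bench; the two tools may swap spots
- spatula_grip (a point): point in the spatula's handle where to pinch it across, 15 mm behind its mid-length, 9 mm above its underside
- spatula_tip (a point): end of the spatula's blade, 65 mm ahead of its mid-length, 9 mm above its underside
- bottle: small white bottle with a green cap, 32x32x59 mm; bystander, leave alone. Origin: centre of its underside
- screwdriver: red-handled screwdriver, lying, 23x140x23 mm; bystander, leave alone. Origin: centre of its underside
- stamp: brown rubber stamp, standing, 24x42x68 mm; bystander, leave alone. Origin: centre of its underside
- cup_red: clear cup with a red foot, 54x54x78 mm; bystander, leave alone. Origin: centre of its underside
- blue_sachet: flat blue pack, 42x60x9 mm; bystander, leave alone. Origin: centre of its underside
- glue_stick: white glue stick with a red cap, standing, 27x27x82 mm; bystander, leave alone. Origin: centre of its underside

How it is judged:
By the outcome, as a careful person would: the job done as asked, in the order asked, and still so for the second after the job is handed in, while the arm keeps its last pose, push and grip.
It also fails if it takes over 70 s, if anything falls off the work surface, if the arm or the gripper's body presses on something with over 40 N, if the wrist force passes 120 N, or if a joint passes its speed limit or range.

## Working session

There is one attempt and no reset: what is moved stays moved. The work goes in short steps, Python scripts to look and compute and a shell command to move; the robot and the scene stay as the last step left them, time stands still between calls to the robot, and variables do not carry over. Pictures are saved under pics/ and viewed, at most 10 in all, crops included, and the job is handed in when it is done.

```bash
mkdir -p pics; ls
cat > h.py <<'E'
import numpy as np,cv2
from scipy.spatial.transform import Rotation as R
from bench import robot,optics
def cam(f):
    fl=240/np.tan(np.radians(f["fov_y"])/2)
    if "mount" in f:
        s=f["state"];M=np.array(f["mount"]);T=R.from_quat(s["tool_rot"]).as_matrix()
        return fl,T@M[:3,:3],T@M[:3,3]+np.array(s["position"])
    return fl,R.from_quat(f["orientation"]).as_matrix(),np.array(f["eye"])
def grab(n):
    s=robot.observe();f=optics.grab_frame(n);f["state"]=s;return f
def ray(f,rc):
    fl,Rm,e=cam(f);d=Rm@np.array([(rc[1]-f["cx"])/fl,-(rc[0]-f["cy"])/fl,-1]);return e,d
def toz(f,rc,z):
    e,d=ray(f,rc);return e+d*(z-e[2])/d[2]
def pix(f,p):
    fl,Rm,e=cam(f);c=Rm.T@(np.array(p)-e);return f["cy"]-fl*c[1]/-c[2],f["cx"]+fl*c[0]/-c[2]
def save(f,n,crop=None):
    im=f["img"][:,:,::-1]
    cv2.imwrite("pics/"+n,im)
E
python3 - <<'E'
from h import *
f=grab("top");save(f,"top1.png");print({k:v for k,v in f.items() if k not in("img","state")})
g=grab("scene");save(g,"scene1.png");print({k:v for k,v in g.items() if k not in("img","state")})
for n in ["brush","brush_grip","brush_tip","spatula","spatula_grip","spatula_tip","tray","green_comp","white_comp","handle_grip","lid_hinge","drying_box","screwdriver","bottle","stamp","cup_red","blue_sachet","glue_stick"]:
    for im in(f,g):
        for b in optics.boxes_of(im,n)[:2]: print(n,im["shot"],np.round(b["at"],1),round(b["score"],2),toz(im,b["at"],.01).round(3))
E
```

```text
pics
{'fov_y': 53.86360166027977, 'cx': 312.7783313823226, 'cy': 243.3291989421447, 'eye': array([ 0.34782063, -0.05538344,  1.56626926]), 'orientation': array([ 0.06426487, -0.05035373, -0.70399563,  0.70549605]), 'shot': 1}
{'fov_y': 56.637538685495365, 'cx': 314.91429983952605, 'cy': 241.6557364836417, 'eye': array([ 0.07826857, -0.9287925 ,  0.90532317]), 'orientation': array([ 0.42418642, -0.10956706, -0.22411901,  0.87053524]), 'shot': 2}
brush 1 [283. 247.] 0.75 [0.47  0.193 0.01 ]
brush 1 [291.8 448. ] 0.57 [ 0.442 -0.466  0.01 ]
brush_grip 1 [282.8 246.9] 0.75 [0.47  0.193 0.01 ]
brush_tip 1 [280.8 245.9] 0.66 [0.477 0.196 0.01 ]
spatula 1 [284.  197.6] 0.76 [0.466 0.356 0.01 ]
spatula 1 [286.8 242.8] 0.6 [0.457 0.206 0.01 ]
spatula_grip 1 [281.3 200.1] 0.47 [0.475 0.348 0.01 ]
spatula_tip 1 [283.  195.9] 0.64 [0.469 0.362 0.01 ]
tray 1 [267.3 295.2] 0.86 [0.522 0.034 0.01 ]
tray 1 [261.3 358.4] 0.52 [ 0.542 -0.176  0.01 ]
green_comp 1 [269.8 295.2] 0.59 [0.514 0.034 0.01 ]
green_comp 2 [284.1 340.7] 0.26 [ 0.601 -0.139  0.01 ]
green_comp 2 [337.9 413.3] 0.23 [ 0.659 -0.398 
[... 521 characters left out ...]
] 0.74 [0.489 0.479 0.01 ]
screwdriver 2 [394. 357.] 0.27 [ 0.444 -0.465  0.01 ]
bottle 1 [293.2 450.4] 0.4 [ 0.438 -0.474  0.01 ]
bottle 1 [285.7 246. ] 0.34 [0.461 0.196 0.01 ]
bottle 2 [397.  355.6] 0.63 [ 0.437 -0.469  0.01 ]
stamp 1 [209.4 293.7] 0.46 [0.719 0.041 0.01 ]
stamp 2 [241.7 345.2] 0.61 [0.718 0.025 0.01 ]
cup_red 1 [287.9 492.9] 0.69 [ 0.456 -0.613  0.01 ]
cup_red 2 [442.  402.6] 0.8 [ 0.465 -0.604  0.01 ]
blue_sachet 1 [226.4 421.8] 0.66 [ 0.66  -0.389  0.01 ]
blue_sachet 2 [340.6 410.6] 0.66 [ 0.648 -0.402  0.01 ]
glue_stick 1 [287.  246.7] 0.66 [0.457 0.193 0.01 ]
glue_stick 1 [195.5 315.3] 0.59 [ 0.767 -0.032  0.01 ]
glue_stick 2 [240.8 367.9] 0.65 [ 0.786 -0.007  0.01 ]
```

Run:
```python
import cv2
a=cv2.imread("pics/top1.png")[170:350,120:520];cv2.imwrite("pics/top1c.png",cv2.resize(a,None,fx=2,fy=2,interpolation=cv2.INTER_CUBIC))
```

```text
(no output)
```

View pics/top1c.png

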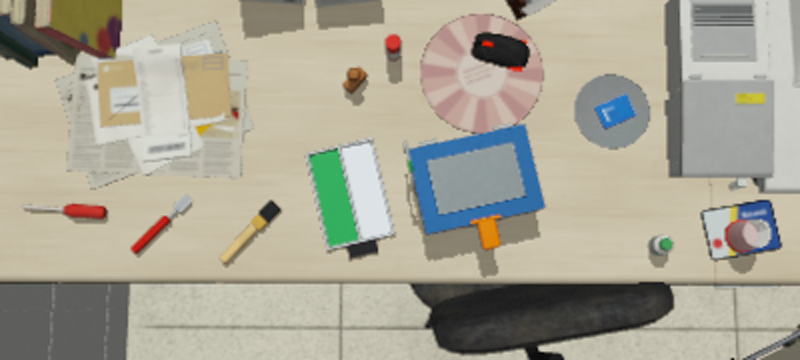

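View pics/scene1.png

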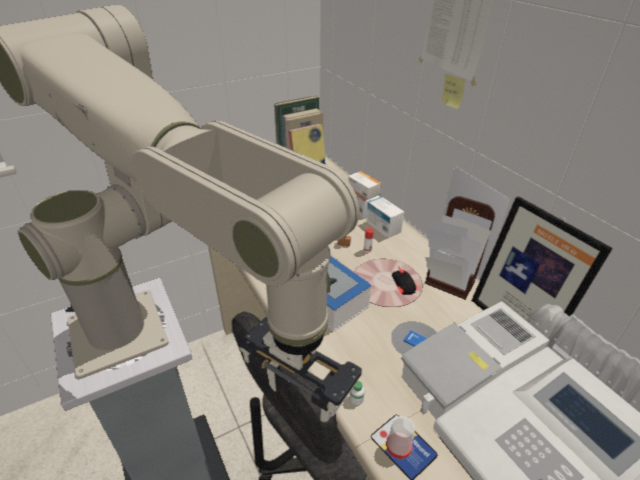

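The top view (2x crop) shows the spatula at about (160,225), the brush at (250,232), and the tray at (350,195) with its tab at the bottom. The box is at (475,180), with its orange handle at (488,232). The scene view shows only the arm and the box surroundings. Next I'll get yaws and the tool axes.

Run:
```python
from h import *
s=robot.observe();print(s["position"],R.from_quat(s["tool_rot"]).as_matrix().round(3))
f=grab("top")
for n,z in [("brush",.009),("spatula",.009),("tray",.008),("drying_box",.08)]:
    o=optics.outline_of(f,n)
    if not o: print(n,None);continue
    m=o[0]["mask"];pts=np.argwhere(m)
    w=np.array([toz(f,p,z)[:2] for p in pts],np.float32)
    r=cv2.minAreaRect(w);print(n,round(o[0]["score"],2),len(pts),np.round(r[0],3),np.round(r[1],3),round(r[2],1),w.min(0).round(3),w.max(0).round(3))
f=grab("wrist");print(f["mount"],f["fov_y"],f["cx"],f["cy"],[k for k in f])
```

```text
[ 0.26679343 -0.5374142   0.23743677] [[ 0.896  0.445 -0.   ]
 [ 0.445 -0.896  0.   ]
 [-0.    -0.    -1.   ]]
brush 0.66 187 [0.461 0.205] [0.019 0.122] 45.7 [0.414 0.16 ] [0.506 0.244]
spatula 0.52 198 [0.473 0.349] [0.021 0.129] 44.9 [0.427 0.304] [0.519 0.397]
tray 0.56 1848 [0.513 0.034] [0.192 0.117] 14.6 [ 0.421 -0.039] [0.614 0.109]
drying_box 0.68 2951 [ 0.521 -0.169] [0.193 0.201] 12.1 [ 0.428 -0.275] [ 0.628 -0.055]
[[ 2.23799775e-04  9.68284530e-01  2.49849991e-01  6.77273844e-02]
 [ 9.99999155e-01  1.03169769e-04 -1.29556649e-03 -2.82726748e-04]
 [-1.28025396e-03  2.49850070e-01 -9.68283689e-01 -1.46826046e-01]
 [ 0.00000000e+00  0.00000000e+00  0.00000000e+00  1.00000000e+00]] 63.47750438968115 319.3867512576528 233.98898195045203 ['img', 'fov_y', 'cx', 'cy', 'mount', 'shot', 'state']
```

Units first: turns go in shares of pi rad. So -0.12 rad / 3.1416 = -0.0382.

```bash
python3 -m creep '{"segments":[[0.025,-0.029,-0.005,0],[0.025,-0.029,-0.005,0],[0.025,-0.029,-0.005,0],[0.025,-0.029,-0.005,0],[0.025,-0.029,-0.005,0]]}' 0.06
python3 -m creep '{"segments":[[0.025,-0.029,-0.005,0],[0.025,-0.029,-0.005,0],[0.025,-0.029,-0.005,0],[0.025,-0.029,-0.005,0],[0.025,-0.029,-0.005,0]]}'
python3 -m creep '{"segments":[[0.025,-0.029,-0.005,0],[0.025,-0.029,-0.005,0],[0.025,-0.029,-0.005,0],[0.025,-0.029,-0.005,0],[0.025,-0.029,-0.005,0]]}'
python3 -m creep '{"segments":[[0.025,-0.029,-0.005,0],[0.025,-0.029,-0.005,0],[0.025,-0.029,-0.005,0],[0.025,-0.029,-0.005,0],[0.025,-0.029,-0.005,0]]}'
python3 -m creep '{"segments":[[0,0,0,-0.0382],[0,0,0,-0.0382],[0,0,0,-0.0382],[0,0,0,-0.0382],[0,0,0,-0.0382]]}'
python3 -m creep '{"segments":[[0,0,0,-0.0382],[0,0,0,-0.0382],[0,0,0,-0.0382],[0,0,0,-0.0382],[0,0,0,-0.0382]]}'
python3 -m creep '{"segments":[[0,0,0,-0.0382],[0,0,0,-0.0382],[0,0,0,-0.0382],[0,0,0,-0.0382],[0,0,0,-0.0382]]}'
python3 -m creep '{"segments":[[0,0,0,-0.0318],[0,0,0,0],[0,0,0,0]]}'
python3 - <<'E'
from h import *
f=grab("wrist");save(f,"w1.png");np.save("w1.npy",f,allow_pickle=True)
for n in ["brush","spatula","tray","brush_tip","spatula_tip","drying_box"]:
    for b in optics.outline_of(f,n)[:2]:
        m=b["mask"];w=np.array([toz(f,p,.009)[:2] for p in np.argwhere(m)],np.float32);r=cv2.minAreaRect(w)
        print(n,round(b["score"],2),np.round(b["at"]),np.round(r[0],3),np.round(r[1],3),round(r[2],1))
E
```

```text
clock: 2.62
position: [0.3143, -0.3503, 0.2625]
tool_rot: [0.974, 0.228, 0.0, -0.0]
wrist_force: [0.7, 0.1, -0.3]
grip_width: 0.0645
grip_force: 0.0
clock: 3.03
position: [0.3618, -0.1648, 0.2879]
tool_rot: [0.974, 0.228, 0.0, 0.0]
wrist_force: [1.1, -0.2, 0.2]
grip_width: 0.06
grip_force: 0.0
clock: 3.45
position: [0.4093, 0.0209, 0.3131]
tool_rot: [0.974, 0.228, 0.001, 0.0]
wrist_force: [0.5, -0.1, 0.0]
grip_width: 0.0598
grip_force: 0.0
clock: 3.87
position: [0.4568, 0.2066, 0.3379]
tool_rot: [0.974, 0.229, 0.0, 0.0]
wrist_force: [0.9, -0.3, 0.7]
grip_width: 0.0602
grip_force: 0.0
clock: 4.28
position: [0.4567, 0.2046, 0.3374]
tool_rot: [0.861, 0.509, -0.0, -0.0]
wrist_force: [-0.3, 0.2, -0.4]
grip_width: 0.0599
grip_force: 0.0
clock: 4.7
position: [0.4568, 0.2044, 0.3375]
tool_rot: [0.672, 0.74, 0.0, 0.0]
wrist_force: [-0.7, 1.1, -0.3]
grip_width: 0.0601
grip_force: 0.0
clock: 5.12
position: [0.4568, 0.2044, 0.3375]
tool_rot: [0.424, 0.906, 0.0, 0.0]
wrist_force: [0.5, -0.1, 0.0]
grip_width: 0.0601
grip_force: 0.0
clock: 5.37
position: [0.4568, 0.2044, 0.3375]
tool_rot: [0.382, 0.924, 0.0, 0.0]
wrist_force: [0.8, 0.1, -0.8]
grip_width: 0.0597
grip_force: 0.0
brush 0.96 [199. 323.] [0.46  0.203] [0.024 0.129] 45.5
spatula 0.65 [108. 420.] [0.472 0.348] [0.019 0.129] 45.1
tray 0.98 [303. 277.] [0.511 0.046] [0.189 0.1  ] 13.2
brush_tip 0.65 [201. 318.] [0.46  0.203] [0.024 0.128] 45.5
spatula_tip 0.59 [107. 419.] [0.472 0.348] [0.019 0.128] 45.3
drying_box 0.73 [400. 237.] [ 0.577 -0.094] [0.055 0.077] 36.9
```

View pics/w1.png

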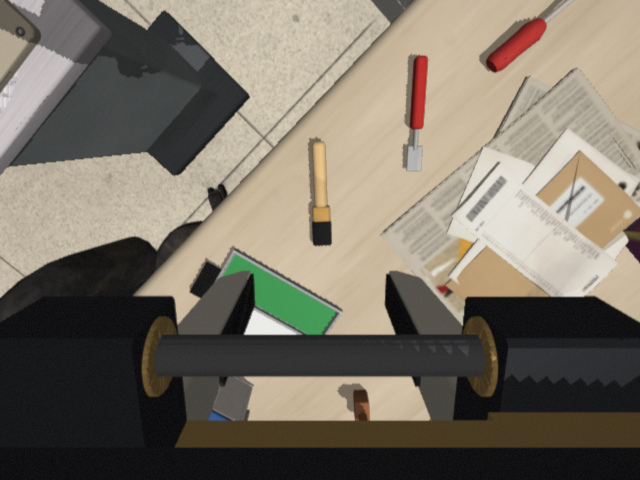

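The wrist view shows the brush at about (320,195) with its head down, and the spatula at (417,112). The tray is partly behind a finger at (275,290). I'll move over the tray for a clean look before picking.

```bash
python3 -m creep '{"segments":[[-0.033,-0.016,0,0],[-0.033,-0.016,0,0],[-0.033,-0.016,0,0],[-0.033,-0.016,0,0],[-0.033,-0.016,0,0]]}' | grep posi
python3 -m creep '{"segments":[[0,0,0,0],[0,0,0,0]]}' | grep posi
python3 - <<'E'
from h import *
f=grab("wrist");save(f,"w2.png")
for n,z in [("tray",.010),("handle_grip",.091),("drying_box",.08)]:
    for b in optics.outline_of(f,n)[:2]:
        m=b["mask"];w=np.array([toz(f,p,z)[:2] for p in np.argwhere(m)],np.float32);r=cv2.minAreaRect(w)
        print(n,round(b["score"],2),np.round(b["at"]),np.round(r[0],3),np.round(r[1],3),round(r[2],1))
        for c in cv2.boxPoints(r): print("  c",c.round(4))
hsv=cv2.cvtColor(f["img"],cv2.COLOR_RGB2HSV)
g=cv2.inRange(hsv,(50,90,60),(80,255,255));n,l,st,ce=cv2.connectedComponentsWithStats(g);i=1+st[1:,4].argmax();print(st[i])
w=np.array([toz(f,p,.004)[:2] for p in np.argwhere(l==i)],np.float32);r=cv2.minAreaRect(w);print("green",r)
E
```

```text
position: [0.5179, 0.0299, 0.3376]
position: [0.5179, 0.0297, 0.3371]
tray 0.85 [188. 323.] [0.514 0.034] [0.186 0.116] 13.7
  c [0.4097 0.0685]
  c [ 0.437  -0.0437]
  c [6.18e-01 3.00e-04]
  c [0.5907 0.1125]
handle_grip 0.84 [284. 212.] [ 0.517 -0.167] [0.179 0.191] 12.2
  c [ 0.4098 -0.0925]
  c [ 0.4502 -0.2796]
  c [ 0.6252 -0.2418]
  c [ 0.5848 -0.0547]
drying_box 0.88 [269. 239.] [ 0.546 -0.135] [0.197 0.208] 75.9
  c [ 0.4214 -0.2052]
  c [ 0.6232 -0.2558]
  c [ 0.6712 -0.0644]
  c [ 0.4694 -0.0137]
drying_box 0.15 [185. 322.] [0.507 0.041] [0.159 0.099] 13.6
  c [0.4176 0.07  ]
  c [ 0.4408 -0.0261]
  c [0.5958 0.0113]
  c [0.5726 0.1074]
[ 276  121  128  100 5121]
green ((0.5180292129516602, 0.0636555477976799), (0.1553400158882141, 0.04940201714634895), 13.44705581665039)
```

View pics/w2.png

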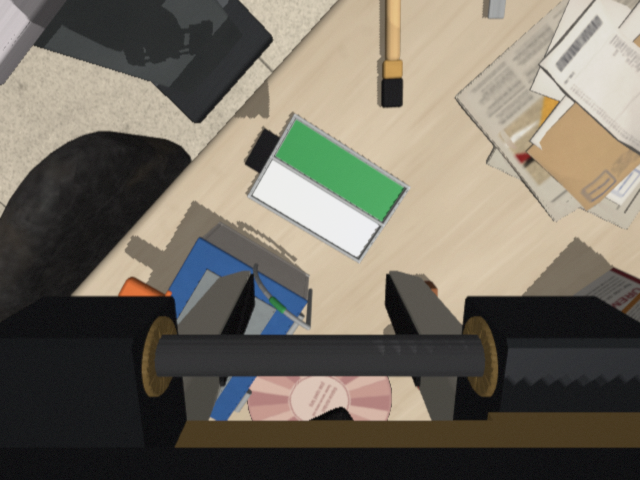

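The wrist view shows the tray clear at about (325,187), tab upper left, green half towards the brush. The two estimates agree: tray centre (0.524, 0.037), yaw 13.6°. Now to the brush.

```bash
python3 -m creep '{"segments":[[0.0357,0.0163,0.012,0],[0.0357,0.0163,0.012,0],[0.0357,0.0163,0.012,0],[0.0357,0.0163,0.012,0],[0.0357,0.0163,0.012,0]]}' | grep posi
python3 -m creep '{"segments":[[0,0,0.04,0],[0,0,0.04,0],[0,0,0.04,0],[0,0,0.03,0],[0,0,0,0]]}' | grep posi
python3 -m creep '{"segments":[[0,0,0,0],[0,0,0,0]]}' | grep posi
python3 - <<'E'
from h import *
f=grab("wrist");save(f,"w3.png")
for n,z in [("brush",.014),("spatula",.009)]:
    for b in optics.outline_of(f,n)[:2]:
        m=b["mask"];w=np.array([toz(f,p,z)[:2] for p in np.argwhere(m)],np.float32);r=cv2.minAreaRect(w)
        print(n,round(b["score"],2),np.round(b["at"]),np.round(r[0],4),np.round(r[1],3),round(r[2],1),cv2.boxPoints(r).round(3).tolist())
E
```

```text
position: [0.4466, 0.2176, 0.2773]
position: [0.4427, 0.2146, 0.1204]
position: [0.4491, 0.216, 0.1298]
brush 0.77 [262. 317.] [0.4575 0.2049] [0.024 0.125] 45.9 [[0.40400001406669617, 0.23899999260902405], [0.49399998784065247, 0.15299999713897705], [0.5109999775886536, 0.17000000178813934], [0.42100000381469727, 0.25699999928474426]]
spatula 0.98 [103. 491.] [0.4721 0.3485] [0.019 0.13 ] 44.5 [[0.41999998688697815, 0.3880000114440918], [0.5109999775886536, 0.29499998688697815], [0.5249999761581421, 0.3089999854564667], [0.43299999833106995, 0.4020000100135803]]
spatula 0.63 [ 26. 626.] [0.4879 0.4468] [0.015 0.026] 57.1 [[0.4729999899864197, 0.44699999690055847], [0.49399998784065247, 0.43299999833106995], [0.503000020980835, 0.44600000977516174], [0.48100000619888306, 0.46000000834465027]]
```

View pics/w3.png

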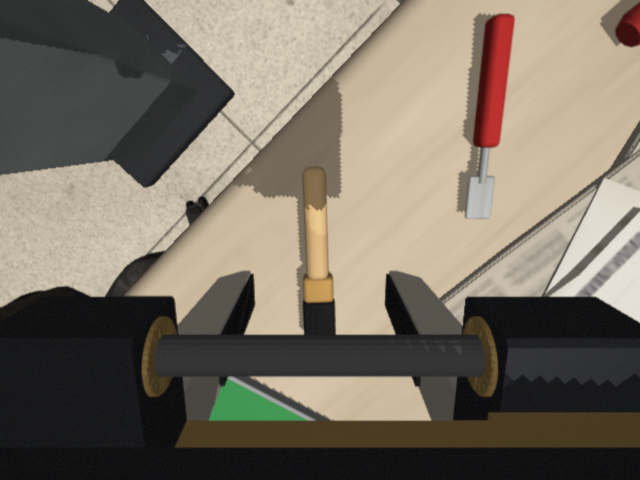

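The close view shows the brush handle midway between the fingers at about (315,225), and the spatula at (490,115) undisturbed. I'll go down and grip.

```bash
python3 -m creep '{"segments":[[-0.001,-0.002,0.03,0],[0,0,0.03,0],[0,0,0.02,0],[0,0,0.01,0],[0,0,0,0]]}' | grep -E "posi|force"
python3 -m creep '{"segments":[[0,0,0.01,0],[0,0,0,0],[0,0,0,0]]}' | grep -E "posi|force|rot"
```

```text
position: [0.4467, 0.2124, 0.0363]
wrist_force: [-0.1, 0.4, 0.2]
grip_force: 0.0
position: [0.4483, 0.2131, 0.0284]
tool_rot: [0.381, 0.925, 0.0, 0.001]
wrist_force: [-0.5, -0.8, 1.2]
grip_force: 0.0
```

To row units: -0.114 rad / 3.1416 = -0.0363.

```bash
python3 -m creep '{"segments":[[0,0,0,0],[0,0,0,0],[0,0,0,0],[0,0,0,0],[0,0,0,0]]}' 0.0 25 | grep -E "posi|force|width"
python3 -m creep '{"segments":[[0,0,0,0],[0,0,-0.015,0],[0,0,-0.025,0],[0,0,-0.025,0],[0,0,0,0]]}' | grep -E "posi|force|width"
python3 -m creep '{"segments":[[0,0,0,-0.0363],[0,0,0,-0.0363],[0,0,0,-0.0363],[0,0,0,-0.0363],[0,0,0,-0.0363]]}' | grep -E "posi|force|width"
python3 -m creep '{"segments":[[0,0,0,-0.0363],[0,0,0,-0.0363],[0,0,0,-0.0363],[0,0,0,-0.0363],[0,0,0,0]]}'
python3 - <<'E'
from h import *
s=robot.observe();T=R.from_quat(s["tool_rot"]).as_matrix();print(np.degrees(np.arctan2(T[1,0],T[0,0])),T.T@(np.array([.5032,.0605,.095])-s["position"]))
E
```

```text
position: [0.4477, 0.2129, 0.0277]
wrist_force: [-1.2, 0.7, -0.0]
grip_width: 0.0316
grip_force: 0.0
position: [0.4507, 0.214, 0.0977]
wrist_force: [0.6, -0.9, 1.4]
grip_width: 0.0013
grip_force: 0.0
position: [0.4474, 0.2128, 0.092]
wrist_force: [0.1, 0.1, -0.4]
grip_width: 0.0005
grip_force: 0.0
clock: 9.98
position: [0.4473, 0.2128, 0.092]
tool_rot: [-0.125, 0.992, -0.0, -0.0]
wrist_force: [-0.4, -0.1, -0.3]
grip_width: 0.0004
grip_force: 0.0
-165.63303636956445 [-0.01635408 -0.1613857  -0.00302453]
```

The fingers close slowly, so I lifted before they gripped. I'll go back and look again.

To row units: 0.114 rad / 3.1416 = 0.0363.

```bash
python3 -m creep '{"segments":[[0,0,-0.01,0.0363],[0,0,-0.01,0.0363],[0,0,-0.01,0.0363],[0,0,0,0.0363],[0,0,0,0.0363]]}' 0.05 | grep -E "posi|force|width"
python3 -m creep '{"segments":[[0,0,0,0.0363],[0,0,0,0.0363],[0,0,0,0.0363],[0,0,0,0.0363],[0,0,0,0]]}' 
python3 -m creep '{"segments":[[0,0,0,0],[0,0,0,0]]}'
python3 - <<'E'
from h import *
f=grab("wrist");save(f,"w4.png")
for n,z in [("brush",.014),("spatula",.009)]:
    for b in optics.outline_of(f,n)[:1]:
        m=b["mask"];w=np.array([toz(f,p,z)[:2] for p in np.argwhere(m)],np.float32);r=cv2.minAreaRect(w)
        print(n,round(b["score"],2),np.round(b["at"]),np.round(r[0],4),np.round(r[1],3),round(r[2],1),cv2.boxPoints(r).round(3).tolist())
E
```

```text
position: [0.4481, 0.2131, 0.1231]
wrist_force: [0.3, -0.9, 0.6]
grip_width: 0.0288
grip_force: 0.0
clock: 10.82
position: [0.4474, 0.2128, 0.1221]
tool_rot: [0.385, 0.923, -0.0, -0.0]
wrist_force: [-1.2, -0.1, 0.4]
grip_width: 0.0498
grip_force: 0.0
clock: 10.98
position: [0.4475, 0.2128, 0.1223]
tool_rot: [0.38, 0.925, -0.0, -0.0]
wrist_force: [0.2, 0.5, -0.5]
grip_width: 0.05
grip_force: 0.0
brush 0.88 [261. 323.] [0.4545 0.2044] [0.024 0.122] 48.9 [[0.4009999930858612, 0.23499999940395355], [0.492000013589859, 0.1550000011920929], [0.5080000162124634, 0.17399999499320984], [0.4169999957084656, 0.2540000081062317]]
spatula 0.57 [ 99. 501.] [0.4723 0.3488] [0.02 0.13] 45.0 [[0.4189999997615814, 0.3880000114440918], [0.5109999775886536, 0.29600000381469727], [0.5249999761581421, 0.3100000023841858], [0.43299999833106995, 0.4020000100135803]]
```

View pics/w4.png

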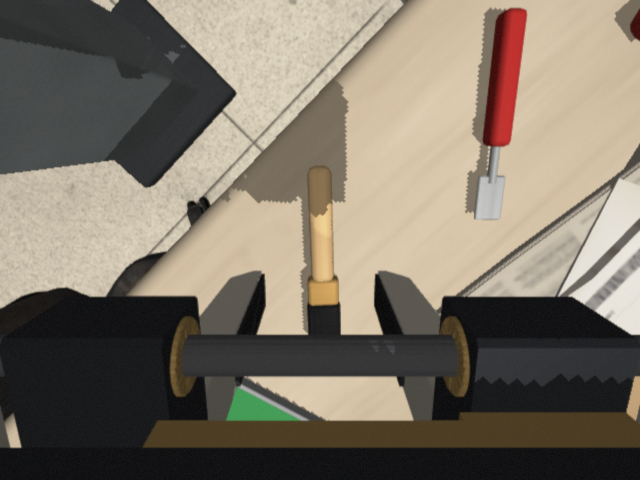

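The brush is still in place, with its handle at (320,225) between the fingers. I'll go down again and wait for the grip force this time.

```bash
python3 -m creep '{"segments":[[0,0,0.03,0],[0,0,0.03,0],[0,0,0.02,0],[0,0,0.014,0],[0,0,0,0]]}' 0.036 | grep -E "posi|force|width"
python3 -m creep '{"segments":[[0,0,0,0],[0,0,0,0],[0,0,0,0],[0,0,0,0],[0,0,0,0]]}' 0.0 25 | grep -E "posi|force|width"
python3 -m creep '{"segments":[[0,0,0,0],[0,0,0,0],[0,0,0,0]]}' | grep -E "posi|force|width"
```

```text
position: [0.4447, 0.2119, 0.0249]
wrist_force: [-1.2, -0.5, -0.3]
grip_width: 0.0362
grip_force: 0.0
position: [0.4488, 0.2133, 0.03]
wrist_force: [-1.2, -0.5, 5.5]
grip_width: 0.0155
grip_force: 24.9
position: [0.4488, 0.2133, 0.03]
wrist_force: [-0.2, -0.6, 8.0]
grip_width: 0.0162
grip_force: 24.9
```

To row units: -0.114 rad / 3.1416 = -0.0363.

```bash
python3 -m creep '{"segments":[[0,0,-0.01,0],[0,0,-0.02,0],[0,0,-0.02,0],[0,0,-0.02,0],[0,0,0,0]]}' | grep -E "posi|force|width"
python3 -m creep '{"segments":[[0,0,0,-0.0363],[0,0,0,-0.0363],[0,0,0,-0.0363],[0,0,0,-0.0363],[0,0,0,-0.0363]]}' | grep -E "posi|force|width"
python3 -m creep '{"segments":[[0,0,0,-0.0363],[0,0,0,-0.0363],[0,0,0,-0.0363],[0,0,0,-0.0363],[0,0,0,0]]}'
python3 - <<'E'
from h import *
s=robot.observe();T=R.from_quat(s["tool_rot"]).as_matrix();print(np.degrees(np.arctan2(T[1,0],T[0,0])),T.T@(np.array([.5032,.0605,.095])-s["position"]))
E
```

```text
position: [0.4503, 0.2139, 0.1036]
wrist_force: [-0.1, -0.4, 0.6]
grip_width: 0.0155
grip_force: 24.9
position: [0.4472, 0.2127, 0.098]
wrist_force: [-0.0, 0.8, -0.3]
grip_width: 0.0159
grip_force: 24.9
clock: 13.47
position: [0.4471, 0.2127, 0.098]
tool_rot: [-0.125, 0.992, -0.0, -0.0]
wrist_force: [-1.0, 0.5, 0.2]
grip_width: 0.0157
grip_force: 24.9
-165.6322959338005 [-0.01654334 -0.16135835  0.00296682]
```

To row units: 0.013 rad / 3.1416 = 0.0041.

```bash
python3 -m creep '{"segments":[[-0.0033,-0.0323,0,0.0041],[-0.0033,-0.0323,0,0],[-0.0033,-0.0323,0,0],[-0.0033,-0.0323,0,0],[-0.0033,-0.0323,0,0]]}' | grep -E "posi|force|width"
python3 -m creep '{"segments":[[0,0,0.02,0],[0,0,0.015,0],[0,0,0.01,0],[0,0,0,0],[0,0,0,0]]}'
python3 - <<'E'
from h import *
s=robot.observe();T=R.from_quat(s["tool_rot"]).as_matrix();print(np.degrees(np.arctan2(T[1,0],T[0,0])),T.T@(np.array([.5032,.0605,.035])-s["position"]))
f=grab("wrist");save(f,"w5.png")
E
```

```text
position: [0.5012, 0.0583, 0.0982]
wrist_force: [-0.1, 0.1, -1.2]
grip_width: 0.0154
grip_force: 24.9
clock: 14.3
position: [0.5003, 0.0599, 0.0528]
tool_rot: [-0.115, 0.993, 0.0, -0.001]
wrist_force: [0.4, 0.6, -0.4]
grip_width: 0.0154
grip_force: 24.9
-166.76428730720977 [-2.97222416e-03 -7.77981245e-05  1.78338451e-02]
```

View pics/w5.png

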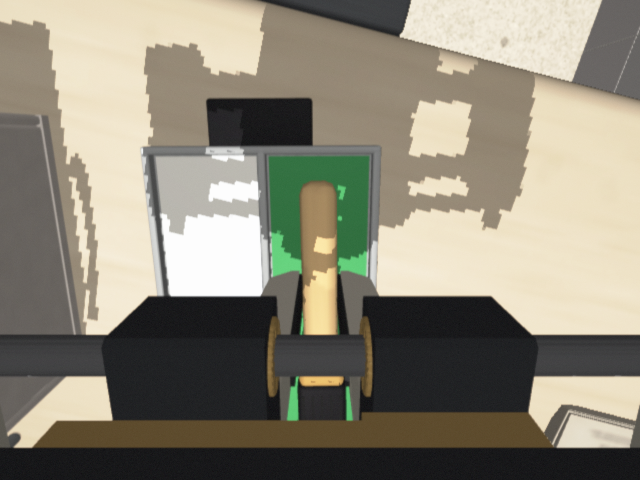

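The brush hangs centred over the green compartment and aligned with it, its handle at (320,240) towards the tab. I'll lower it.

```bash
python3 -m creep '{"segments":[[-0.003,0,0.006,0],[0,0,0.005,0],[0,0,0.003,0],[0,0,0,0],[0,0,0,0]]}' |grep -E "posi|force"
python3 -m creep '{"segments":[[0,0,0.002,0],[0,0,0,0],[0,0,0,0]]}' |grep -E "posi|force"
python3 -m creep '{"segments":[[0,0,0.001,0],[0,0,0,0],[0,0,0,0]]}' |grep -E "posi|force"
```

```text
position: [0.5038, 0.0604, 0.0392]
wrist_force: [0.1, -0.2, -1.0]
grip_force: 24.9
position: [0.5041, 0.0603, 0.0375]
wrist_force: [0.2, 0.1, -0.0]
grip_force: 24.9
position: [0.5041, 0.0603, 0.0364]
wrist_force: [0.5, 0.7, -1.0]
grip_force: 24.9
```

```bash
for i in 1; do python3 -m creep '{"segments":[[0,0,0.001,0],[0,0,0,0],[0,0,0,0]]}' |grep -E "posi|force"
python3 -m creep '{"segments":[[0,0,0.001,0],[0,0,0,0],[0,0,0,0]]}' |grep -E "posi|wrist_force"
python3 -m creep '{"segments":[[0,0,0.001,0],[0,0,0,0],[0,0,0,0]]}' |grep -E "posi|wrist_force"; done
```

```text
position: [0.504, 0.0603, 0.0354]
wrist_force: [0.7, 0.4, -0.7]
grip_force: 24.9
position: [0.504, 0.0603, 0.0343]
wrist_force: [0.8, 0.3, -0.7]
position: [0.5042, 0.0603, 0.034]
wrist_force: [-3.6, -0.4, 6.2]
```

To row units: 0.114 rad / 3.1416 = 0.0363.

```bash
python3 -m creep '{"segments":[[0,0,0,0],[0,0,0,0],[0,0,0,0],[0,0,0,0]]}' 0.034 |grep -E "posi|force|width"
python3 -m creep '{"segments":[[0,0,-0.01,0],[0,0,-0.03,0],[0,0,-0.03,0],[0,0,-0.03,0]]}' |grep -E "posi|force"
python3 -m creep '{"segments":[[-0.0034,0.0376,0,0],[-0.0034,0.0376,0,0],[-0.0034,0.0376,0,0],[-0.0034,0.0376,0,0]]}' 0.05 |grep -E "posi|force"
python3 -m creep '{"segments":[[-0.0034,0.0376,0,0],[-0.0034,0.0376,0,0],[-0.0034,0.0376,0,0],[-0.0034,0.0376,0,0]]}' |grep -E "posi|force"
python3 -m creep '{"segments":[[0,0,0,0.0363],[0,0,0,0.0363],[0,0,0,0.0363],[0,0,0,0.0363],[0,0,0,0.0363]]}' |grep -E "posi|force"
python3 -m creep '{"segments":[[0,0,0,0.0363],[0,0,0,0.0363],[0,0,0,0.0363],[0,0,0,0.0331],[0,0,0,0]]}' |grep -E "posi|force"
python3 -m creep '{"segments":[[0,0,0,0],[0,0,0,0]]}' |grep -E "posi|force"
python3 - <<'E'
from h import *
f=grab("wrist");s=f["state"];T=R.from_quat(s["tool_rot"]).as_matrix();print(np.degrees(np.arctan2(T[1,0],T[0,0])))
for n,z in [("spatula",.014)]:
    for b in optics.outline_of(f,n)[:2]:
        m=b["mask"];w=np.array([toz(f,p,z)[:2] for p in np.argwhere(m)],np.float32);r=cv2.minAreaRect(w)
        print(n,round(b["score"],2),np.round(b["at"]),np.round(r[0],4),np.round(r[1],3),round(r[2],1),cv2.boxPoints(r).round(3).tolist())
print(T.T@(np.array([.4615,.3591,.028])-s["position"]))
E
```

```text
position: [0.504, 0.0603, 0.0333]
wrist_force: [0.3, 0.8, -0.1]
grip_width: 0.0331
grip_force: 0.0
position: [0.5035, 0.0603, 0.1349]
wrist_force: [0.5, -0.1, -0.5]
grip_force: 0.0
position: [0.4827, 0.2113, 0.1348]
wrist_force: [0.3, 0.4, -0.4]
grip_force: 0.0
position: [0.4608, 0.3613, 0.1344]
wrist_force: [1.0, -0.9, -0.4]
grip_force: 0.0
position: [0.4613, 0.3595, 0.1341]
wrist_force: [0.6, 0.1, 0.3]
grip_force: 0.0
position: [0.4614, 0.3594, 0.1341]
wrist_force: [0.8, 0.0, -0.6]
grip_force: 0.0
position: [0.4614, 0.3593, 0.1338]
wrist_force: [0.2, 0.1, 0.0]
grip_force: 0.0
135.29623314921236
spatula 0.72 [244. 324.] [0.471  0.3499] [0.017 0.126] 44.9 [[0.41999998688697815, 0.3880000114440918], [0.5090000033378601, 0.29899999499320984], [0.5220000147819519, 0.3109999895095825], [0.43299999833106995, 0.4009999930858612]]
[-2.67585821e-04 -1.01732936e-04  1.05821755e-01]
```

```bash
python3 -m creep '{"segments":[[0,0,0.03,0],[0,0,0.03,0],[0,0,0.02,0],[0,0,0.015,0],[0,0,0.008,0]]}' 0.036 | grep -E "posi|force|width"
python3 -m creep '{"segments":[[0,0,0,0],[0,0,0,0],[0,0,0,0],[0,0,0,0],[0,0,0,0]]}' 0.0 25 | grep -E "posi|force|width"
python3 -m creep '{"segments":[[0,0,0,0],[0,0,0,0]]}' | grep -E "posi|force|width"
```

```text
position: [0.4598, 0.3583, 0.0278]
wrist_force: [-0.1, -0.3, -0.3]
grip_width: 0.036
grip_force: 0.0
position: [0.4625, 0.36, 0.0322]
wrist_force: [-0.1, -0.3, 4.3]
grip_width: 0.0137
grip_force: 25.0
position: [0.4625, 0.3601, 0.0321]
wrist_force: [0.6, 0.6, 6.1]
grip_width: 0.0136
grip_force: 25.0
```

To row units: -0.113 rad / 3.1416 = -0.036.

```bash
python3 -m creep '{"segments":[[0,0,-0.01,0],[0,0,-0.02,0],[0,0,-0.02,0],[0,0,-0.02,0],[0,0,0,0]]}' | grep -E "posi|force|width"
python3 -m creep '{"segments":[[0,0,0,-0.036],[0,0,0,-0.036],[0,0,0,-0.036],[0,0,0,-0.036],[0,0,0,-0.036]]}' | grep -E "posi|force|width"
python3 -m creep '{"segments":[[0,0,0,-0.036],[0,0,0,-0.036],[0,0,0,-0.036],[0,0,0,-0.036],[0,0,0,0]]}' | grep -E "posi|force|width"
python3 -m creep '{"segments":[[0.0033,-0.0396,0,0],[0.0033,-0.0396,0,0],[0.0033,-0.0396,0,0],[0.0033,-0.0396,0,0],[0.0033,-0.0396,0,0]]}' | grep -E "posi|force|width"
python3 -m creep '{"segments":[[0.0033,-0.0396,0,0],[0.0033,-0.0396,0,0],[0.0033,-0.0396,0,0],[0.0033,-0.0396,0,0],[0,0,0,0]]}' | grep -E "posi|force|width"
python3 -m creep '{"segments":[[0,0,0.02,0],[0,0,0.015,0],[0,0,0.005,0],[0,0,0,0],[0,0,0,0]]}'
python3 - <<'E'
from h import *
s=robot.observe();T=R.from_quat(s["tool_rot"]).as_matrix();print(np.degrees(np.arctan2(T[1,0],T[0,0])),T.T@(np.array([.5162,.0059,.035])-s["position"]))
f=grab("wrist");save(f,"w6.png")
E
```

```text
position: [0.4637, 0.3609, 0.1059]
wrist_force: [-0.3, 1.0, 0.4]
grip_width: 0.0134
grip_force: 25.0
position: [0.4609, 0.359, 0.0998]
wrist_force: [1.3, -0.6, -0.8]
grip_width: 0.0139
grip_force: 25.0
position: [0.4609, 0.359, 0.0998]
wrist_force: [-0.4, -0.6, -0.8]
grip_width: 0.0136
grip_force: 25.0
position: [0.4906, 0.1612, 0.1001]
wrist_force: [0.3, 0.3, -0.3]
grip_width: 0.0133
grip_force: 25.0
position: [0.5154, -0.0007, 0.1006]
wrist_force: [-0.2, 0.2, 0.5]
grip_width: 0.0137
grip_force: 25.0
clock: 21.95
position: [0.5145, 0.0061, 0.0604]
tool_rot: [-0.116, 0.993, 0.0, -0.0]
wrist_force: [-0.1, 0.7, -0.1]
grip_width: 0.0131
grip_force: 25.0
-166.6949660971971 [-0.00158008 -0.000625    0.02543524]
```

View pics/w6.png

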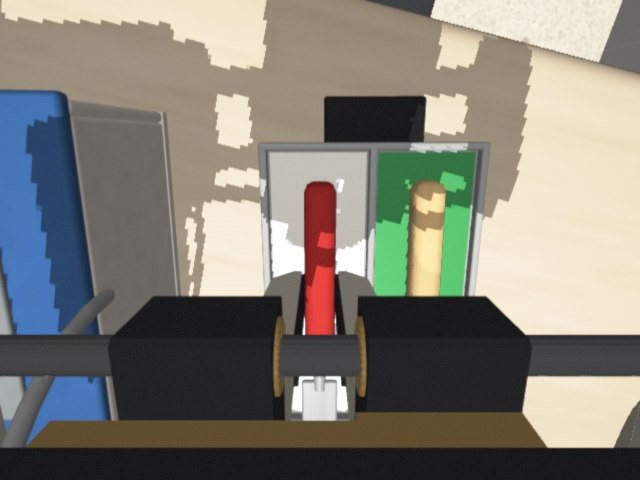

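The spatula hangs centred over the white compartment at (320,250), handle towards the tab; the brush lies in the green one. I'll lower the spatula.

```bash
python3 -m creep '{"segments":[[-0.0015,0,0.008,0],[0,0,0.006,0],[0,0,0.005,0],[0,0,0,0],[0,0,0,0]]}' |grep -E "posi|wrist_force"
python3 -m creep '{"segments":[[0,0,0.0015,0],[0,0,0,0],[0,0,0,0]]}' |grep -E "posi|wrist_force"
python3 -m creep '{"segments":[[0,0,0.001,0],[0,0,0,0],[0,0,0,0]]}' |grep -E "posi|wrist_force"
python3 -m creep '{"segments":[[0,0,0.001,0],[0,0,0,0],[0,0,0,0]]}' |grep -E "posi|wrist_force"
```

```text
position: [0.5157, 0.0061, 0.0408]
wrist_force: [0.4, -0.4, -0.9]
position: [0.5163, 0.006, 0.0401]
wrist_force: [1.1, 1.4, -0.9]
position: [0.5163, 0.006, 0.039]
wrist_force: [0.3, 0.0, -0.5]
position: [0.5162, 0.006, 0.0378]
wrist_force: [-0.3, -0.9, -0.2]
```

```bash
python3 -m creep '{"segments":[[0,0,0.001,0],[0,0,0,0],[0,0,0,0]]}' |grep -E "posi|wrist_force"
python3 -m creep '{"segments":[[0,0,0.001,0],[0,0,0,0],[0,0,0,0]]}' |grep -E "posi|wrist_force"
python3 -m creep '{"segments":[[0,0,0.0005,0],[0,0,0,0],[0,0,0,0]]}' |grep -E "posi|wrist_force"
```

```text
position: [0.5162, 0.0061, 0.0368]
wrist_force: [0.1, 0.9, 0.2]
position: [0.5164, 0.006, 0.0361]
wrist_force: [-1.3, 0.6, 1.2]
position: [0.5165, 0.006, 0.0361]
wrist_force: [-4.1, -0.0, 7.7]
```

```bash
python3 -m creep '{"segments":[[0,0,0,0],[0,0,0,0],[0,0,0,0],[0,0,0,0]]}' 0.034 |grep -E "posi|force|width"
python3 -m creep '{"segments":[[0,0,-0.01,0],[0,0,-0.04,0],[0,0,-0.04,0],[0,0,-0.04,0],[0,0,-0.04,0]]}' |grep -E "posi|force"
python3 -m creep '{"segments":[[0.0235,-0.0326,-0.005,0],[0.0235,-0.0326,-0.005,0],[0.0235,-0.0326,-0.005,0],[0.0235,-0.0326,-0.005,0],[0.0235,-0.0326,-0.005,0]]}' 0.056 |grep -E "posi|force"
python3 -m creep '{"segments":[[0,0,0,0],[0,0,0,0],[0,0,0,0]]}'
python3 - <<'E'
from h import *
f=grab("wrist");save(f,"w7.png");np.save("w7.npy",f,allow_pickle=True)
hsv=cv2.cvtColor(f["img"],cv2.COLOR_RGB2HSV)
for nm,lo,hi,z in [("orange",(8,150,120),(20,255,255),.091),("blue",(100,120,80),(118,255,255),.088),("green",(50,90,60),(80,255,255),.004)]:
    g=cv2.inRange(hsv,lo,hi);n,l,st,ce=cv2.connectedComponentsWithStats(g)
    for i in 1+np.argsort(-st[1:,4])[:2]:
        w=np.array([toz(f,p,z)[:2] for p in np.argwhere(l==i)],np.float32);r=cv2.minAreaRect(w);print(nm,st[i],np.round(r[0],4),np.round(r[1],4),round(r[2],1),cv2.boxPoints(r).round(4).tolist())
E
```

```text
position: [0.5161, 0.0061, 0.0352]
wrist_force: [-0.1, 0.3, 0.3]
grip_width: 0.0329
grip_force: 0.0
position: [0.5157, 0.0061, 0.2079]
wrist_force: [1.7, 0.4, -0.1]
grip_force: 0.0
position: [0.4386, -0.181, 0.2317]
wrist_force: [0.3, -1.2, 0.3]
grip_force: 0.0
clock: 25.33
position: [0.4397, -0.1795, 0.2308]
tool_rot: [-0.116, 0.993, 0.0, 0.0]
wrist_force: [-0.3, 0.5, -0.4]
grip_width: 0.056
grip_force: 0.0
orange [ 277  211   61   62 2432] [ 0.4521 -0.1869] [0.0486 0.047 ] 13.3 [[0.4230000078678131, -0.1695999950170517], [0.43380001187324524, -0.21529999375343323], [0.4812000095844269, -0.20409999787807465], [0.47029998898506165, -0.15839999914169312]]
blue [ 189  264  237   50 4934] [ 0.4909 -0.178 ] [0.0421 0.1881] 13.3 [[0.4487000107765198, -0.09130000323057175], [0.4921000003814697, -0.274399995803833], [0.5329999923706055, -0.26460000872612], [0.48969998955726624, -0.08160000294446945]]
blue [ 219  376  197   38 4396] [ 0.5847 -0.1478] [0.0371 0.1713] 13.3 [[0.5468999743461609, -0.06880000233650208], [0.5863999724388123, -0.2354000061750412], [0.6225000023841858, -0.22689999639987946], [0.5828999876976013, -0.06019999831914902]]
green [ 509  261   51   36 1208] [0.4612 0.0508] [0.0382 0.048 ] 13.3 [[0.43709999322891235, 0.06970000267028809], [0.4481000006198883, 0.023000000044703484], [0.4853000044822693, 0.03180000185966492], [0.47429999709129333, 0.07850000262260437]]
green [  3 124   6   2   8] [ 0.4306 -0.4813] [0.0009 0.0046] 13.3 [[0.42969998717308044, -0.47920000553131104], [0.43070000410079956, -0.4837000072002411], [0.43160000443458557, -0.48350000381469727], [0.43050000071525574, -0.4788999855518341]]
```

View pics/w7.png

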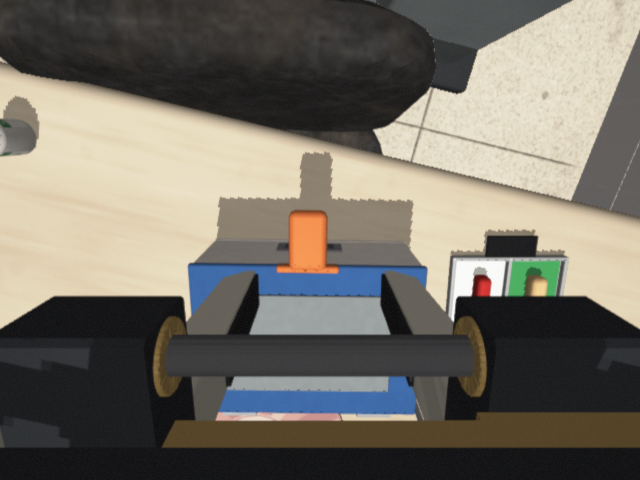

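The wrist view shows the orange handle at about (308,240), square to the gripper, the lid's front edge at row 265, and both tools lying in the tray (right). I'll descend onto the grip.

```bash
python3 -m creep '{"segments":[[-0.002,-0.005,0.03,0],[-0.002,-0.005,0.03,0],[0,0,0.03,0],[0,0,0.03,0],[0,0,0.02,0]]}' |grep -E "posi|force"
python3 -m creep '{"segments":[[0,0,0.006,0],[0,0,0,0],[0,0,0,0]]}'
python3 - <<'E'
from h import *
s=robot.observe();T=R.from_quat(s["tool_rot"]).as_matrix();print(T.T@(np.array([.4458,-.1887,.084])-s["position"]))
h=.166;r=np.hypot(.166,.004);p=np.arctan2(.004,.166)
P=np.array([[r*np.cos(p+a),r*np.sin(p+a)] for a in np.radians(np.arange(0,61,5))]);print(np.diff(P,axis=0).round(4).tolist())
E
```

```text
position: [0.445, -0.1858, 0.0872]
wrist_force: [-0.1, 0.1, -0.2]
grip_force: 0.0
clock: 26.05
position: [0.4465, -0.1877, 0.0852]
tool_rot: [-0.117, 0.993, -0.0, 0.0]
wrist_force: [-0.6, -0.0, 0.4]
grip_width: 0.0562
grip_force: 0.0
[ 0.00095555 -0.00077267  0.00120846]
[[-0.001, 0.0145], [-0.0022, 0.0143], [-0.0035, 0.0141], [-0.0047, 0.0137], [-0.0059, 0.0132], [-0.007, 0.0127], [-0.0081, 0.012], [-0.0091, 0.0113], [-0.01, 0.0104], [-0.0109, 0.0095], [-0.0117, 0.0085], [-0.0124, 0.0075]]
```

```bash
python3 -m creep '{"segments":[[0,0,0.001,0],[0,0,0,0],[0,0,0,0],[0,0,0,0],[0,0,0,0]]}' 0.0 25 |grep -E "posi|force|width"
python3 -m creep '{"segments":[[0,0,0,0],[0,0,0,0],[0,0,0,0]]}' | grep -E "posi|force|width|clock"
```

```text
position: [0.4461, -0.1877, 0.0839]
wrist_force: [0.3, 2.3, 0.9]
grip_width: 0.0302
grip_force: 25.0
clock: 26.72
position: [0.4461, -0.1878, 0.0837]
wrist_force: [1.1, 5.4, 1.1]
grip_width: 0.0299
grip_force: 25.0
```

Gripped at 30 mm. Now I'll lift along the arc at half rows (2.5° each) and watch the force.

```bash
python3 -m creep '{"segments":[[-0.0005,0,-0.0072,0],[-0.0005,0,-0.0072,0],[-0.0011,0,-0.0072,0],[-0.0011,0,-0.0072,0],[-0.0017,0,-0.007,0]]}' |grep -E "posi|force|width"
python3 -m creep '{"segments":[[-0.0018,0,-0.007,0],[-0.0023,0,-0.0069,0],[-0.0024,0,-0.0069,0],[-0.0029,0,-0.0066,0],[-0.003,0,-0.0066,0]]}' |grep -E "posi|force|width"
python3 -m creep '{"segments":[[-0.0035,0,-0.0063,0],[-0.0035,0,-0.0063,0],[-0.004,0,-0.006,0],[-0.0041,0,-0.006,0],[0,0,0,0]]}' |grep -E "posi|force|width"
```

```text
position: [0.4501, -0.1869, 0.1197]
wrist_force: [-0.5, 5.4, -2.9]
grip_width: 0.0297
grip_force: 25.0
position: [0.4622, -0.1842, 0.1536]
wrist_force: [-1.2, 4.1, -3.2]
grip_width: 0.0294
grip_force: 25.0
position: [0.478, -0.1807, 0.1794]
wrist_force: [-3.0, 6.0, -1.3]
grip_width: 0.0299
grip_force: 25.0
```

```bash
python3 -m creep '{"segments":[[-0.0045,0,-0.0057,0],[-0.0046,0,-0.0056,0],[-0.005,0,-0.0052,0],[-0.005,0,-0.0052,0],[0,0,0,0]]}' |grep -E "posi|force|width"
python3 -m creep '{"segments":[[-0.0054,0,-0.0048,0],[-0.0055,0,-0.0047,0],[-0.0058,0,-0.0043,0],[-0.0059,0,-0.0042,0],[0,0,0,0]]}' |grep -E "posi|force|width"
python3 -m creep '{"segments":[[-0.006,0,-0.0038,0],[-0.0062,0,-0.0037,0],[0,0,0,0],[0,0,0,0],[0,0,0,0]]}'
python3 - <<'E'
from h import *
s=robot.observe();p=np.array(s["position"]);u=np.array([.973,.23])
d=(np.array([.4461,-.1878])+.166*u-p[:2])@u
print(d,p[2]-.08,np.degrees(np.arctan2(p[2]-.08,d))-1.38,np.hypot(d,p[2]-.08))
f=grab("wrist");save(f,"w8.png");g=grab("top");cv2.imwrite("pics/top8.png",cv2.resize(g["img"][210:310,250:420,::-1],None,fx=4,fy=4,interpolation=cv2.INTER_CUBIC))
g=grab("scene");cv2.imwrite("pics/scene8.png",cv2.resize(g["img"][200:350,250:450,::-1],None,fx=4,fy=4,interpolation=cv2.INTER_CUBIC))
E
```

```text
position: [0.4974, -0.1764, 0.2012]
wrist_force: [-3.8, 4.9, -1.1]
grip_width: 0.0296
grip_force: 25.0
position: [0.5196, -0.1714, 0.2188]
wrist_force: [-1.9, 1.3, -1.1]
grip_width: 0.0299
grip_force: 25.0
clock: 29.22
position: [0.5303, -0.169, 0.2254]
tool_rot: [-0.116, 0.993, -0.001, 0.001]
wrist_force: [1.8, -3.5, -2.3]
grip_width: 0.0295
grip_force: 25.0
0.07966009776758816 0.14540718212561327 59.90424049805206 0.1657980090050932
```

View pics/w8.png

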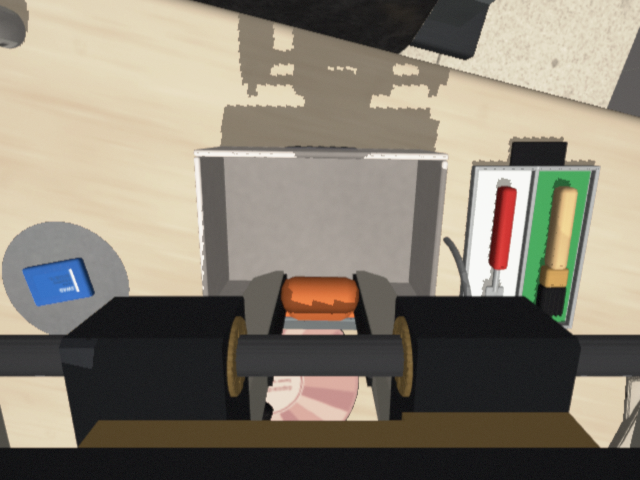

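The view shows the box open with the handle between the pads at (320,297). The spatula lies in the white compartment at (503,235) and the brush in the green at (562,250), both with handles towards the tab. The arm pose puts the lid at 59.9°. I'll check it holds still, then hand in.

```bash
python3 -m creep '{"segments":[[0,0,0,0],[0,0,0,0],[0,0,0,0],[0,0,0,0]]}'
python3 -c "
from bench import robot
print(robot.close_job())"
```

```text
clock: 29.7
position: [0.5301, -0.169, 0.2253]
tool_rot: [-0.116, 0.993, -0.001, 0.001]
wrist_force: [2.8, -5.2, -3.1]
grip_width: 0.03
grip_force: 25.0
the job is handed in; nothing more can be done
None
```

The job is handed in at 29.7 s: the brush lies in the green compartment and the spatula in the white, handles towards the tab, and the gripper is still holding the lid still at about 60° (worked out from the arm's position, not read off the gauge); the brush took a second try, because I first lifted before the fingers had closed.

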